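# Close down the sight-test desk: switches off, paddles into the canister, lid screwed on

## Task

Close down the sight-test desk for the night: tip all four toggles of the switch bank to off (one finger drag along the row does it), put every black eye-cover paddle from the tray into the open canister while leaving the other things in the tray, and only then screw the lid onto the canister. Set the lid on level, turn it back until its thread drops into place, then screw it forward until it is fully home; let go, and leave the mug, bottle and spectacle case where they stand.

Things in the scene. Friction and masses are not known exactly. Their poses are not given: they have to be found in the camera images.
- canister: White round soak canister fixed to the counter, upright, open at the top. Origin: centre of its underside. 140 mm across up to 50 mm height, then a neck 120 mm across with a raised screw thread (132 mm over it); rim at 80 mm. Plain well 112 mm across inside, floor 6 mm above the counter. Its angle varies and need not be used
- mouth (a point): Centre of the canister's mouth, at rim height (80 mm above the counter). The thread outside has three equal starts 120 degrees apart, right-handed (the lid goes down clockwise seen from above)
- lid_grip (a point): Centre of the black grip bar on top of the loose grey screw lid: bar 80 mm long (x), 18 mm wide (y), 30 mm tall (z). The point is on the lid's axis, half-way up the bar, 15 mm above the lid's upper face, 42 mm above the skirt's lower edge. Height above the rim: 31.5 to 37.5 mm with the lugs on top of the thread, 27 mm once dropped into it, 21 mm fully home
- lid: The lid, lying right way up on the counter at first, 0.18 kg, 147 mm across; origin at its centre, level with the skirt's lower edge; skirt 138 mm inside, three small lugs in it. Turned back (anticlockwise, up to 120 degrees, riding up) the lugs drop in; then clockwise 90 to 110 degrees with a light push (3 to 6 N) to a hard stop. Clockwise on top of the thread jams
- bank: Aluminium switch bank fixed to the counter, 250 mm (x) by 66 mm (y), 24 mm tall; origin: centre of its underside. Four white toggles in a row along x, hinged 25 mm above the counter at x = -82.5, -27.5, 27.5, 82.5 mm, each 40 mm long, 9 mm thick, 16 mm wide. A fingertip drawn along the row from the -x to the +x end, about 25 mm above the hinges, tips them all off
- switch1 (a joint): Toggle lever 1 of the bank, counted from its -x end; angle from upright in rad: negative (about -0.15 to -0.4, leaning to the bank's -x) is on, tipped well over to the bank's +x (above 0.5, stop at 1.15) is off. Stays where it is left (stiff, about 1 N at the tip)
- switch2 (a joint): Toggle lever 2 of the bank, counted from its -x end; angle from upright in rad: negative (about -0.15 to -0.4, leaning to the bank's -x) is on, tipped well over to the bank's +x (above 0.5, stop at 1.15) is off. Stays where it is left (stiff, about 1 N at the tip)
- switch3 (a joint): Toggle lever 3 of the bank, counted from its -x end; angle from upright in rad: negative (about -0.15 to -0.4, leaning to the bank's -x) is on, tipped well over to the bank's +x (above 0.5, stop at 1.15) is off. Stays where it is left (stiff, about 1 N at the tip)
- switch4 (a joint): Toggle lever 4 of the bank, counted from its -x end; angle from upright in rad: negative (about -0.15 to -0.4, leaning to the bank's -x) is on, tipped well over to the bank's +x (above 0.5, stop at 1.15) is off. Stays where it is left (stiff, about 1 N at the tip)
- tray: Open steel tray fixed on the counter, 260 mm (x) by 310 mm (y) outside, 30 mm tall, walls and floor 5 mm; origin at the centre of its underside
- paddle1_mid (a point): Black plastic eye-cover paddle (hand-held occluder) lying flat in the tray, may be absent: 90 mm long along its x axis, a straight handle 14 mm wide and 12 mm tall from x = -45 mm to +10 mm, then a disc 38 mm across and 10 mm thick centred at x = +26 mm. This point: mid-length, on the handle's axis, 6 mm above the underside. About 35 g
- paddle2_mid (a point): Black plastic eye-cover paddle (hand-held occluder) lying flat in the tray, may be absent: 90 mm long along its x axis, a straight handle 14 mm wide and 12 mm tall from x = -45 mm to +10 mm, then a disc 38 mm across and 10 mm thick centred at x = +26 mm. This point: mid-length, on the handle's axis, 6 mm above the underside. About 35 g
- paddle3_mid (a point): Black plastic eye-cover paddle (hand-held occluder) lying flat in the tray, may be absent: 90 mm long along its x axis, a straight handle 14 mm wide and 12 mm tall from x = -45 mm to +10 mm, then a disc 38 mm across and 10 mm thick centred at x = +26 mm. This point: mid-length, on the handle's axis, 6 mm above the underside. About 35 g
- paddle4_mid (a point): Black plastic eye-cover paddle (hand-held occluder) lying flat in the tray, may be absent: 90 mm long along its x axis, a straight handle 14 mm wide and 12 mm tall from x = -45 mm to +10 mm, then a disc 38 mm across and 10 mm thick centred at x = +26 mm. This point: mid-length, on the handle's axis, 6 mm above the underside. About 35 g
- paddle5_mid (a point): Black plastic eye-cover paddle (hand-held occluder) lying flat in the tray, may be absent: 90 mm long along its x axis, a straight handle 14 mm wide and 12 mm tall from x = -45 mm to +10 mm, then a disc 38 mm across and 10 mm thick centred at x = +26 mm. This point: mid-length, on the handle's axis, 6 mm above the underside. About 35 g
- penlight_mid (a point): Steel penlight lying in the tray, 90 mm long (x), 18 mm thick; its centre. Not a paddle: stays in the tray
- gauge_mid (a point): Flat aluminium gauge in the tray, 95 x 34 x 6 mm; its centre. Stays in the tray
- screwbox_mid (a point): Small grey box in the tray, 75 x 36 x 20 mm, with a clear top; its centre. Stays in the tray
- case_mid (a point): Bystander: closed blue spectacle case, 62 x 158 x 40 mm; its centre
- mug: Bystander: white mug, 76 mm across, 85 mm tall; origin under its centre
- spray: Bystander: small bottle, 48 mm across, 100 mm tall; origin under its centre
Things that resemble listed ones, but are neither listed nor needed, are in the scene too. Leave any purple or red look-alike of the part that bears paddle1_mid alone.

How it is judged:
By the outcome, as a careful person would: the job done as asked, in the order asked, and still so for the second after the job is handed in, with the robot touching nothing.
Of paddle1, paddle2, paddle3, paddle4, paddle5 only 3 to 5 are there at a start; the rules pass over those that are not, and their reading is None.
At some moment in a run one of lid may be knocked a few centimetres aside while the robot is not near it.
Once in a run the grip may slacken for a moment while it holds something.
It also fails if it takes over 210 s, if anything falls off the work surface, if the arm or the gripper's body presses on something with over 40 N, if the wrist force passes 120 N, or if a joint passes its speed limit or range.

## Robot

A 6-joint arm with a two-finger parallel gripper is mounted at the origin on the work surface. World frame = base frame: x ahead of the robot, y to its left, z up, the work surface at z = 0. Lengths are in m, angles in degrees, forces in N, time in s.
With the tool pointing down it reaches from about 0.3 to 0.85 m from the base axis. Payload 4.2 kg.
Tool frame: the origin (TCP) lies at the very end of the fingers, on their centre line; the grasp point (between the pads) lies 19 mm behind it (ctrl.hold_point_z is the distance from the TCP to the grasp point, in m); y points along the fingers, x is the direction in which the jaws open and shut, and the axes are right-handed (so a half turn about y gives the same grasp; the last joint's range is limited). The gripper opens to 91 mm and grips with 3 to 60 N. Pads are 32 mm wide; open, the fingers measure 118 mm over their backs; the gripper's body (76 mm by 178 mm) begins 60 mm behind the grasp point.
Start: joints at [-65.26, 18.312, 89.639, -0, 72.044, -1.146], TCP at [0.251, -0.517, 0.214] pointing down, gripper open.
Joint ranges: [-177.97, 177.97], [-48.28, 115.42], [12.27, 149.76], [-77.06, 257.06], [2.81, 150.46], [-146.56, 146.56]. Speed limits (degrees/s): [147.25, 147.25, 180, 180, 180, 180].

## Interface

Orientations are given as [roll, pitch, yaw] about the fixed x, y, z axes, in that order (R = Rz(yaw) Ry(pitch) Rx(roll)).
In Python, from workcell import ctrl gives the robot as it stands. Calls block until the motion is done:
- ctrl.move_ptp(position, orientation): joint-space move of the TCP to a pose.
- ctrl.movel(position, attitude=None, max_speed=0.15): straight line of the TCP; attitude=None keeps the orientation; max_speed is the mean speed in m/s.
- ctrl.goto_joints(angles): joint-space move.
- ctrl.gripper_to(opening, force=None): finger opening in m; force is the grip in N (None keeps the last); returns when the fingers have stopped.
- ctrl.wait(seconds).
- ctrl.ik(position, orientation): joint angles nearest the present ones, or None.
- ctrl.capture(name): name is "scene" or "top"; returns a dict with "pixels" (480x640x3 uint8, red, green, blue), "intrinsics" (3x3 intrinsics, pixels), "dist_coeffs" ([k1, k2, p1, p2, k3] as OpenCV has them; the pictures are not rectified), "R" (3x3) and "t" (3): a world point X has camera coordinates R X + t. Camera axes: x right, y down, z forward; pixel columns grow to the right and rows downward; lengths in m; the calibration is good to about 2 mm. A picture is of the moment at which its call begins. There is no depth.
A pose or a line that the arm cannot do raises ctrl.Unreachable and nothing moves.
- ctrl.close_job(): hands the job in, once; it reports no verdict.
Readings, each from a call of its own:
- ctrl.get_time(): time.
- ctrl.get_joint_positions(): joint angles.
- ctrl.get_joint_velocities(): joint speeds.
- ctrl.get_joint_efforts(): joint torques, N m.
- ctrl.get_ee_pos(): TCP position.
- ctrl.get_eef_rot(): TCP orientation.
- ctrl.get_contact_force(): force on the tool from outside, world axes, zero at the start.
- ctrl.get_ft_torque(): the same for the moment, N m.
- ctrl.get_width(): finger opening in m.
Only numpy, scipy, OpenCV 4.12 (cv2) and the standard library are available. Lean on these libraries where they do the work, as an engineer would, in place of code of your own. Each camera call takes 0.05 s, during which the arm holds its last target.

## Working session

There is one attempt and no reset: what is moved stays moved. The work goes in short steps, each a Python script; the robot and the scene stay as the last script left them, time stands still between calls to the robot, and variables do not carry over. Pictures are saved under pics/ and viewed, and the job is handed in when it is done.

```bash
ls; mkdir -p pics; python3 - <<'E'
from workcell import ctrl
import cv2
for n in ("scene","top"):
    c=ctrl.capture(n); cv2.imwrite(f"pics/{n}0.png",c["pixels"][:,:,::-1])
    print(n,c["intrinsics"],c["dist_coeffs"],c["R"],c["t"])
print(ctrl.get_time(),ctrl.hold_point_z,ctrl.get_eef_rot(),ctrl.get_width())
E
```

```text
pics
scene [[553.39765645   0.         321.48827321]
 [  0.         553.39765645 235.1423421 ]
 [  0.           0.           1.        ]] [0.05039342 0.         0.         0.         0.        ] [[-0.7752224   0.63165927 -0.00606619]
 [ 0.47533846  0.57699462 -0.66417661]
 [-0.41603315 -0.51776808 -0.74755109]] [ 0.361975   -0.22479997  1.64968267]
top [[482.41365717   0.         313.63768399]
 [  0.         482.41365717 241.39981474]
 [  0.           0.           1.        ]] [-0.01069816  0.          0.          0.          0.        ] [[-0.02783479 -0.99938218 -0.02145906]
 [-0.99518381  0.02972361 -0.09341141]
 [ 0.09399154  0.01875562 -0.99539631]] [0.09496738 0.51580964 1.14582405]
0.1 0.0188 [-89.99973197   0.09088831 -64.11421185] 0.09099502666257407
```

View pics/scene0.png

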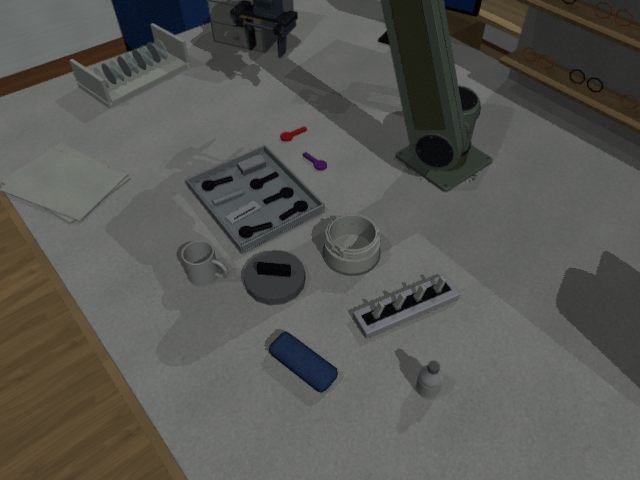

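View pics/top0.png

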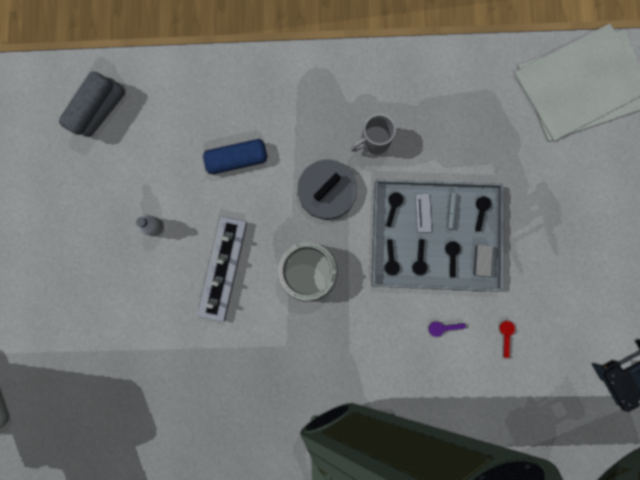

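```bash
cat > h.py <<'E'
from workcell import ctrl
import cv2, numpy as np
def cap(n,save=None):
    c=ctrl.capture(n)
    if save: cv2.imwrite(save,c["pixels"][:,:,::-1])
    return c
def ray(c,uv,z):
    uv=np.asarray(uv,float).reshape(-1,1,2)
    p=cv2.undistortPoints(uv,np.array(c["intrinsics"]),np.array(c["dist_coeffs"])).reshape(-1,2)
    R=np.array(c["R"]);t=np.array(c["t"])
    d=np.c_[p,np.ones(len(p))]@R; o=-R.T@t
    s=(z-o[2])/d[:,2]
    return o+d*s[:,None]
def proj(c,X):
    R=np.array(c["R"]);t=np.array(c["t"])
    return cv2.projectPoints(np.asarray(X,float).reshape(-1,1,3),cv2.Rodrigues(R)[0],t,np.array(c["intrinsics"]),np.array(c["dist_coeffs"]))[0].reshape(-1,2)
def blobs(mask,amin=60):
    cs,_=cv2.findContours(mask.astype(np.uint8),cv2.RETR_EXTERNAL,cv2.CHAIN_APPROX_NONE)
    return [x for x in cs if cv2.contourArea(x)>amin]
def paddles(c,box=(370,175,512,295)):
    # returns list of (mid xy, yaw of paddle +x, length) at top of the paddle
    g=c["pixels"].astype(int); m=(g.max(2)<52)
    x0,y0,x1,y1=box
    w=np.zeros_like(m); w[y0:y1,x0:x1]=m[y0:y1,x0:x1]
    out=[]
    for b in blobs(w,80):
        mm=np.zeros(m.shape,np.uint8); cv2.drawContours(mm,[b],-1,1,-1)
        v,u=np.nonzero(mm); P=ray(c,np.c_[u,v],0.016)[:,:2]
        mu=P.mean(0); ev,V=np.linalg.eigh(np.cov((P-mu).T)); a=V[:,1]
        s=(P-mu)@a; q=(P-mu)@V[:,0]
        if np.std(q[s>np.median([s.min(),s.max()])])<np.std(q[s<np.median([s.min(),s.max()])]): a=-a; s=-s
        mid=mu+a*(s.min()+s.max())/2
        out.append((mid,np.degrees(np.arctan2(a[1],a[0])),s.max()-s.min(),b.reshape(-1,2).mean(0)))
    return out
E
python3 - <<'E'
from h import *
c=cap("top")
for p in paddles(c): print(p[0].round(4),round(p[1],1),round(p[2],4),p[3].round())
g=c["pixels"]
cr=g[150:330,190:520]
cv2.imwrite("pics/crop1.png",cv2.resize(cr,(800,436),interpolation=cv2.INTER_CUBIC)[:,:,::-1])
E
```

```text
[ 0.4664 -0.2554] -3.3 0.0828 [453. 258.]
[ 0.4736 -0.1778] 173.3 0.0836 [420. 258.]
[ 0.4755 -0.1067] -177.2 0.0838 [391. 258.]
[ 0.5752 -0.331 ] -15.1 0.0849 [481. 213.]
[ 0.5926 -0.1162] -18.3 0.085 [393. 208.]
```

View pics/crop1.png

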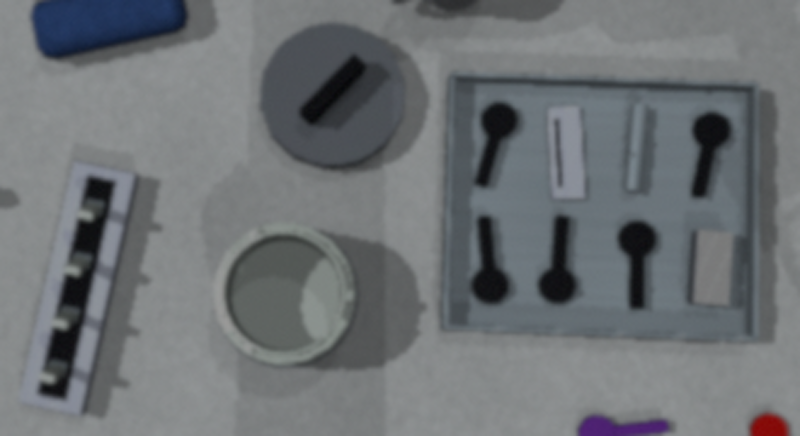

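```bash
python3 - <<'E'
from h import *
c=cap("top"); s=cap("scene")
for n,k in(("top",c),("scene",s)): print(n,"cam",-np.array(k["R"]).T@np.array(k["t"]))
a=cv2.resize(c["pixels"][205:330,190:255],None,fx=4.6,fy=4.6,interpolation=cv2.INTER_CUBIC)
b=cv2.resize(s["pixels"][260:345,340:470],None,fx=3.6,fy=4.6,interpolation=cv2.INTER_CUBIC)
h=min(a.shape[0],b.shape[0]); im=np.zeros((600,800,3),np.uint8)
im[:a.shape[0],:a.shape[1]]=a; im[:b.shape[0],310:310+b.shape[1]]=b
cv2.imwrite("pics/bank.png",im[:,:,::-1])
# canister: bright ring; lid: dark-grey disc
g=c["pixels"].astype(int)
for (u,v) in [(285,270),(282,260),(300,250),(328,200),(310,180),(325,187),(345,210),(230,222),(290,295)]: print((u,v),g[v,u])
E
```

```text
top cam [0.40827103 0.05808634 1.19076944]
scene cam [1.07378987 0.75521653 1.08611102]
(285, 270) [66 69 67]
(282, 260) [145 149 146]
(300, 250) [66 70 68]
(328, 200) [53 57 60]
(310, 180) [76 80 85]
(325, 187) [16 16 18]
(345, 210) [69 73 77]
(230, 222) [114 119 129]
(290, 295) [118 123 122]
```

View pics/bank.png

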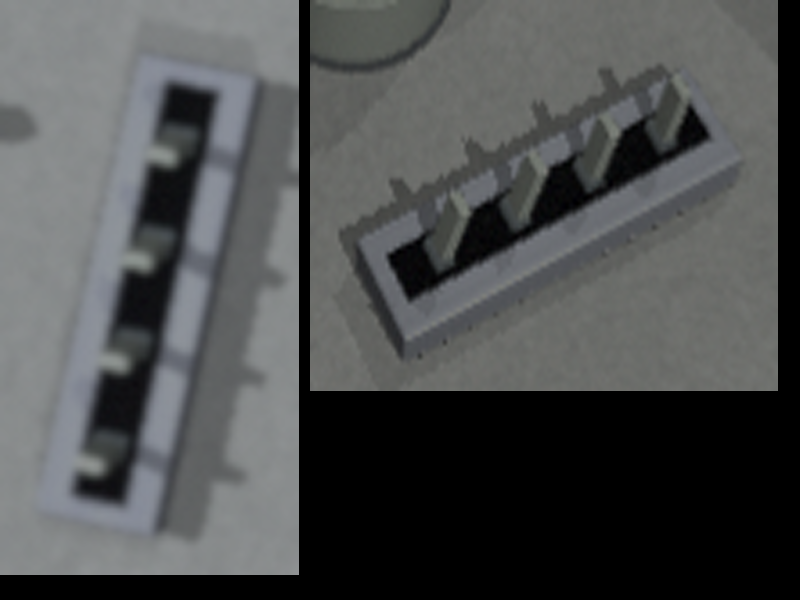

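```bash
cat >> h.py <<'E'
def grab(m,box):
    w=np.zeros_like(m); x0,y0,x1,y1=box; w[y0:y1,x0:x1]=m[y0:y1,x0:x1]; return w
def lid_top(c,box=(240,110,372,290),ztop=0.057):
    g=c["pixels"].astype(int); m=grab(g.max(2)<45,box)
    b=max(blobs(m,60),key=cv2.contourArea)
    (u,v),(w,h),a=cv2.minAreaRect(b)
    P=ray(c,cv2.boxPoints(((u,v),(w,h),a)),ztop)[:,:2]
    e1=P[1]-P[0]; e2=P[2]-P[1]; e=e1 if np.linalg.norm(e1)>np.linalg.norm(e2) else e2
    return P.mean(0),np.degrees(np.arctan2(e[1],e[0]))%180,np.linalg.norm(e1),np.linalg.norm(e2),(u,v)
E
python3 - <<'E'
from h import *
c=cap("top"); s=cap("scene")
print("lid bar",lid_top(c))
g=c["pixels"].astype(int)
# lid disc
m=grab((g.max(2)<92)&(g.max(2)>=0),(285,150,366,228))
m=cv2.morphologyEx(m.astype(np.uint8),cv2.MORPH_OPEN,np.ones((5,5)))
b=max(blobs(m,60),key=cv2.contourArea); h=cv2.convexHull(b)
P=ray(c,h.reshape(-1,2),0.027)[:,:2].astype(np.float32); print("lid disc",cv2.minEnclosingCircle(P), cv2.fitEllipse(P))
# canister rim
m=grab(g.max(2)>100,(270,230,345,305))
cv2.imwrite("pics/m1.png",np.hstack([m.astype(np.uint8)*255]))
# bank bluish
bl=(g[:,:,2]-g[:,:,0]>8)&(g.max(2)>85)
m=grab(bl,(190,205,260,335)); b=np.vstack(blobs(m,10)); r=cv2.minAreaRect(b); print(r)
P=ray(c,cv2.boxPoints(r),0.024)[:,:2]; print(P,P.mean(0),np.linalg.norm(P[1]-P[0]),np.linalg.norm(P[2]-P[1]))
im=cv2.resize(c["pixels"][215:320,260:365],None,fx=5.6,fy=5.6,interpolation=cv2.INTER_CUBIC)
cv2.imwrite("pics/can.png",im[:,:,::-1])
E
```

```text
lid bar (array([0.64408533, 0.04333228]), np.float64(133.67801231979277), np.float64(0.0781614256705439), np.float64(0.022149978896465684), (327.2500305175781, 187.25))
lid disc ((0.6427810788154602, 0.038258299231529236), 0.07864780724048615) ((0.643305778503418, 0.04074927046895027), (0.14765402674674988, 0.15277910232543945), 95.83451843261719)
((221.4496307373047, 268.45465087890625), (27.341835021972656, 103.36161041259766), 12.938055992126465)
[[0.34696164 0.3671543 ]
 [0.59030451 0.30871997]
 [0.57312733 0.24333946]
 [0.33071638 0.30279535]] [0.46027746 0.30550227] 0.2502605100020813 0.06759930835551836
```

View pics/can.png

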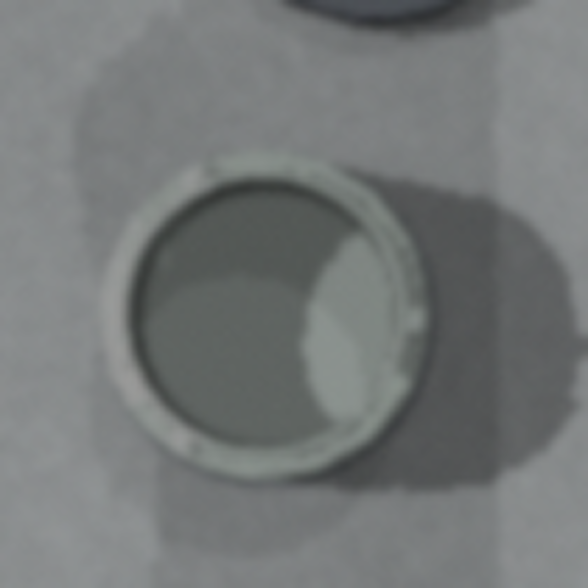

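```bash
cat > can.py <<'E'
from h import *
from scipy.ndimage import map_coordinates
from scipy.optimize import least_squares
def fit(c,c0,rlo,rhi,z,sign=1,R=None):
    g=c["pixels"].astype(float).mean(2); ctr=np.array(c0,float)
    for it in range(4):
        th=np.radians(np.arange(0,360,4)); rr=np.arange(rlo,rhi,0.0004)
        X=np.stack([ctr[0]+np.cos(th)[:,None]*rr,ctr[1]+np.sin(th)[:,None]*rr,np.full((len(th),len(rr)),z)],-1)
        uv=proj(c,X.reshape(-1,3)); I=map_coordinates(g,[uv[:,1],uv[:,0]],order=1).reshape(len(th),-1)
        k=5; D=sign*(I[:,2*k:]-I[:,:-2*k]); j=D.argmax(1); ok=D.max(1)>12
        P=X[np.arange(len(th)),j+k,:2][ok]
        f=lambda p:np.hypot(P[:,0]-p[0],P[:,1]-p[1])-p[2]
        s=least_squares(f,[*ctr,(rlo+rhi)/2],loss="soft_l1",f_scale=0.001); ctr=s.x[:2]
    return s.x,ok.sum(),np.median(abs(f(s.x)))
if __name__=="__main__":
    c=cap("top");s=cap("scene")
    c0=ray(c,[(260+265/5.6,215+314/5.6)],0.08)[0,:2]; print(c0)
    print("rim in top",fit(c,c0,.050,.062,.08))
    print("rim in scene",fit(s,c0,.048,.064,.08))
    print("lid top",fit(c,(.643,.041),.066,.082,.027))
    print("lid scene",fit(s,(.643,.041),.066,.082,.027))
    k=s["pixels"][205:285,315:390]; cv2.imwrite("pics/can2.png",cv2.resize(k,None,fx=7,fy=7,interpolation=cv2.INTER_CUBIC)[:,:,::-1])
E
python3 can.py
```

```text
[0.44505365 0.0954531 ]
rim in top (array([0.4465925 , 0.09769321, 0.05548283]), np.int64(66), np.float64(0.00028921450910181917))
rim in scene (array([0.44852742, 0.09706734, 0.05544557]), np.int64(71), np.float64(0.00055084468063403))
lid top (array([0.64548317, 0.04296934, 0.07523095]), np.int64(75), np.float64(0.00044855989556853715))
lid scene (array([0.65507653, 0.04462516, 0.07803101]), np.int64(67), np.float64(0.0007989328246042343))
```

View pics/can2.png

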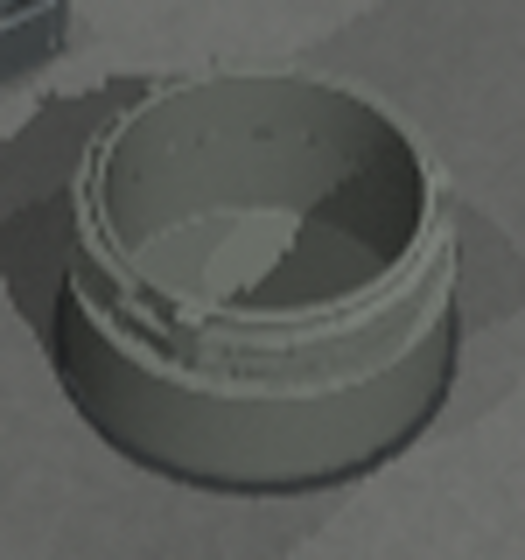

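```bash
python3 - <<'E'
from h import *
ctr=np.array([.4603,.3055]); a=np.radians(-13.5); ax=np.array([np.cos(a),np.sin(a)])
O=[-90,0,-13.5]
t0=ctrl.get_time()
ctrl.gripper_to(0.0,20)
p=ctr-0.15*ax; print(ctrl.ik([*p,.2],O))
ctrl.move_ptp([*p,.2],O); print(ctrl.get_time()-t0,ctrl.get_width(),ctrl.get_contact_force(),ctrl.get_eef_rot())
ctrl.movel([*p,.049]); print(ctrl.get_time()-t0)
q=ctr+0.13*ax
ctrl.movel([*q,.049],max_speed=0.1); print(ctrl.get_time()-t0,ctrl.get_contact_force(),ctrl.get_ee_pos())
ctrl.movel([*q,.2],max_speed=.3)
cap("scene","pics/s1.png");c=cap("top","pics/t1.png")
print(lid_top(c)); print(ctrl.get_time())
E
```

```text
[ 45.8578499    8.84462822 104.65730793   0.          66.49806384
  59.3578499 ]
4.3833 0.0005850663897957433 [ 0.82019681  0.15958313 -0.36708079] [-9.00014723e+01 -1.29629332e-02 -1.35546374e+01]
5.5417
8.491700000000002 [0.47977556 0.04642573 0.77088148] [0.5864764  0.27524626 0.04905206]
(array([0.4748076 , 0.24269641]), np.float64(10.77944657217148), np.float64(0.029447265341930776), np.float64(0.1426975718412618), (245.0279541015625, 260.7183837890625))
9.6917
```

View pics/s1.png

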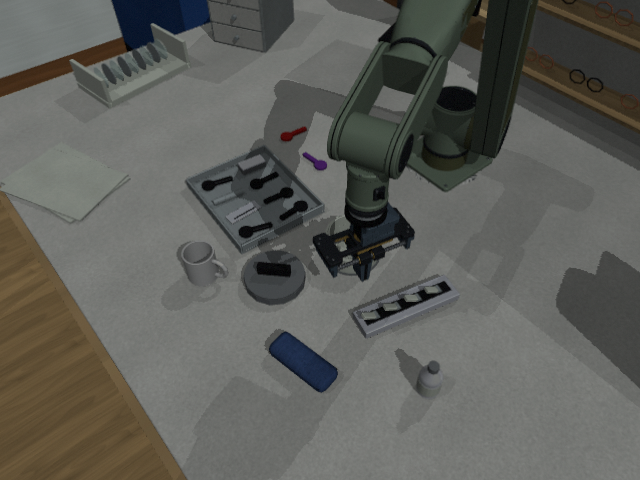

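```bash
cat >> h.py <<'E'
MOUTH=np.array([.4475,.0974])
OFF=-0.018
def near_yaw(xy,z,yaw):
    # pick of two half-turn equivalents the one with the smaller |j6|
    best=None
    for y in (yaw,yaw+180):
        y=(y+180)%360-180
        q=ctrl.ik([*xy,z],[-90,0,y])
        if q is not None and (best is None or abs(q[5])<best[0]): best=(abs(q[5]),y)
    return best[1]
def pick(mid,phi,zg=0.008,op=0.036):
    u=np.array([np.cos(np.radians(phi)),np.sin(np.radians(phi))])
    p=np.array(mid)+OFF*u
    y=near_yaw(p,.14,phi+90)
    ctrl.move_ptp([*p,.14],[-90,0,y]); ctrl.gripper_to(op,25)
    ctrl.movel([*p,zg+.03],max_speed=.2); ctrl.movel([*p,zg],max_speed=.06)
    print("down F",np.round(ctrl.get_contact_force(),1))
    ctrl.gripper_to(0.0,25); w=ctrl.get_width(); print("grip width",round(w,4))
    ctrl.movel([*p,.15],max_speed=.2); print("lifted width",round(ctrl.get_width(),4))
    return y
def place(phi,y,i):
    u=np.array([np.cos(np.radians(phi)),np.sin(np.radians(phi))])
    p=MOUTH+OFF*u
    ctrl.movel([*p,.15],[-90,0,y],max_speed=.2)
    w=ctrl.get_width(); print("above width",round(w,4))
    if w<0.009: print("LOST"); return False
    z=.013+.012*i
    ctrl.movel([*p,z+.02],max_speed=.2); ctrl.movel([*p,z],max_speed=.06)
    print("F",np.round(ctrl.get_contact_force(),1),"w",round(ctrl.get_width(),4))
    ctrl.gripper_to(0.03); ctrl.movel([*p,.16],max_speed=.25)
    return True
E
python3 - <<'E'
from h import *
import sys
m,phi=[.4755,-.1067],-177.2
y=pick(m,phi); 
print(y,ctrl.ik([*(MOUTH),.15],[-90,0,y]))
cap("scene","pics/s2.png")
if ctrl.get_width()>.009: place(phi,y,0)
ctrl.move_ptp([.40,-.15,.25],[-90,0,y]); c=cap("scene","pics/s3.png"); c=cap("top","pics/t3.png")
for p in paddles(c): print(p[0].round(4),round(p[1],1),round(p[2],4),p[3].round())
print(lid_top(c),ctrl.get_time())
a=cv2.imread("pics/s2.png")[100:300,180:440]; b=cv2.imread("pics/s3.png")[100:300,180:440]
cv2.imwrite("pics/p1.png",cv2.resize(np.hstack([a,b]),(800,308)))
E
```

```text
down F [-0.3 -0.1 -0.3]
grip width 0.0137
lifted width 0.0137
-87.19999999999999 [ 1.08402522e+01  1.09912969e+01  1.09877504e+02 -2.54444375e-14
  5.91311987e+01  9.80402522e+01]
above width 0.0139
F [ 0.5 -0.2 -0.5] w 0.0138
[ 0.4426 -0.2403] 157.0 0.1376 [447. 269.]
[ 0.444  -0.1633] 153.7 0.1471 [414. 272.]
[ 0.5753 -0.3307] -15.1 0.0849 [481. 213.]
[ 0.5926 -0.1161] -18.0 0.085 [393. 209.]
(array([0.64494691, 0.04413815]), np.float64(135.52900850938397), np.float64(0.07848803883040599), np.float64(0.01977164347784832), (326.90020751953125, 186.90643310546875)) 19.3083
```

View pics/p1.png

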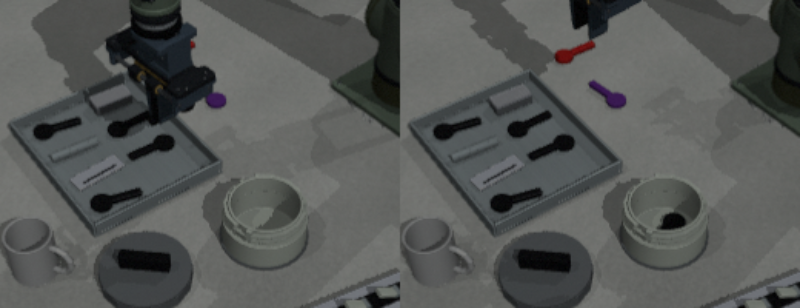

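View pics/t3.png

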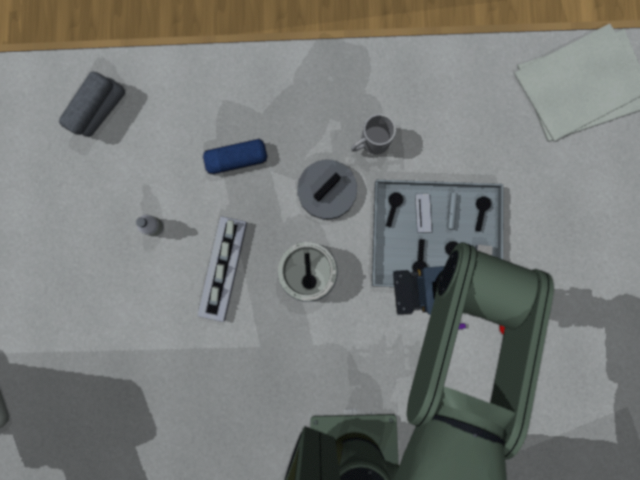

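```bash
python3 - <<'E'
from h import *
for i,(m,phi) in enumerate([([.4664,-.2554],-3.3),([.4736,-.1778],173.3)],1):
    y=pick(m,phi,op=.032)
    if ctrl.get_width()<.009: break
    if not place(phi,y,i): break
ctrl.move_ptp([.35,.3,.25],[-90,0,y]); c=cap("scene","pics/s4.png"); c=cap("top","pics/t4.png")
for p in paddles(c): print(p[0].round(4),round(p[1],1),round(p[2],4),p[3].round())
print(lid_top(c),ctrl.get_time())
a=cv2.imread("pics/s4.png")[100:300,180:440]; b=cv2.imread("pics/t4.png")[130:330,260:520]
cv2.imwrite("pics/p2.png",cv2.resize(np.hstack([a,b]),(800,308)))
E
```

```text
down F [ 0.8 -0.6 -0. ]
grip width 0.0136
lifted width 0.014
above width 0.014
F [-0.1  0.5  1.1] w 0.014
down F [-0.   0.1  0.6]
grip width 0.0139
lifted width 0.0135
above width 0.0139
F [-0.4 -0.7  0.3] w 0.0136
[ 0.5753 -0.3308] -15.1 0.0849 [481. 213.]
[ 0.5927 -0.1161] -18.3 0.085 [393. 209.]
(array([0.44727921, 0.09577427]), np.float64(178.38969905929827), np.float64(0.03536436070350495), np.float64(0.08207542929870086), (307.5, 270.5)) 35.8083
```

View pics/p2.png

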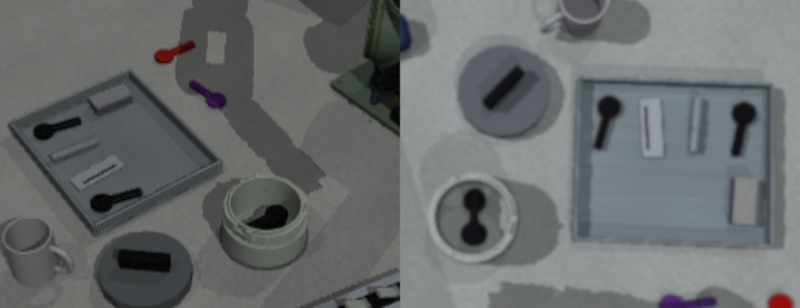

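```bash
python3 - <<'E'
from h import *
c=cap("top"); print(ray(c,[(497,235),(380,235)],.03))
for i,(m,phi) in enumerate([([.5753,-.3308],-15.1),([.5927,-.1161],-18.2)],3):
    y=pick(m,phi,op=.032)
    if ctrl.get_width()<.009: break
    if not place(phi,y,i): break
ctrl.move_ptp([.35,.3,.25],[-90,0,y]); c=cap("scene","pics/s5.png"); c=cap("top","pics/t5.png")
for p in paddles(c): print(p[0].round(4),round(p[1],1),round(p[2],4),p[3].round())
print(lid_top(c,(240,110,372,240)),ctrl.get_time())
a=cv2.imread("pics/s5.png")[100:300,180:440]; b=cv2.imread("pics/t5.png")[130:330,260:520]
cv2.imwrite("pics/p3.png",cv2.resize(np.hstack([a,b]),(800,308)))
E
```

```text
[[ 0.52016235 -0.36124038  0.03      ]
 [ 0.52860384 -0.08061445  0.03      ]]
down F [ 0.5 -0.3 -0.4]
grip width 0.0139
lifted width 0.0136
above width 0.0137
F [ 0.2  0.4 -0.5] w 0.014
down F [-0.5 -0.4 -0.3]
grip width 0.0139
lifted width 0.0138
above width 0.0136
F [-0.2  0.   0.6] w 0.0138
(array([0.64408342, 0.04333059]), np.float64(133.67348164304389), np.float64(0.07815170619096234), np.float64(0.018742281075662483), (327.2500305175781, 187.25001525878906)) 55.7667
```

View pics/p3.png

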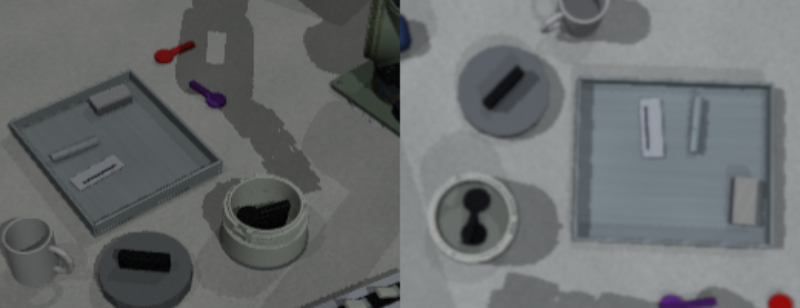

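```bash
cat >> h.py <<'E'
def F(n=6):
    f=[]
    for _ in range(n):
        f.append(ctrl.get_contact_force()); ctrl.wait(.01)
    return np.mean(f,0)
E
python3 - <<'E'
from h import *
from can import fit
c=cap("top"); L=lid_top(c,(240,110,372,240)); d=fit(c,L[0],.066,.082,.027); print(L[0],L[1],d)
p=(L[0]+d[0][:2])/2 if np.linalg.norm(L[0]-d[0][:2])<.005 else L[0]
yaw=L[1]-90; print(p,yaw,ctrl.ik([*p,.16],[-90,0,yaw]))
ctrl.move_ptp([*p,.16],[-90,0,yaw]); ctrl.gripper_to(.05,50)
s=cap("scene"); cv2.imwrite("pics/l0.png",cv2.resize(s["pixels"][150:320,200:400],None,fx=4,fy=3.5)[:,:,::-1])
ctrl.movel([*p,.06],max_speed=.2); print(F())
ctrl.movel([*p,.029],max_speed=.05); print("down",F())
ctrl.gripper_to(0,50); print("w",ctrl.get_width(),F())
ctrl.movel([*p,.05],max_speed=.06); print("lift",ctrl.get_width(),F(),np.round(ctrl.get_ft_torque(),2))
s=cap("scene"); cv2.imwrite("pics/l1.png",cv2.resize(s["pixels"][150:320,200:400],None,fx=4,fy=3.5)[:,:,::-1])
print(ctrl.get_time())
E
```

```text
[0.64408342 0.04333059] 133.67348164304389 (array([0.64570105, 0.04290583, 0.07534943]), np.int64(76), np.float64(0.0006295963798995177))
[0.64489223 0.04311821] 43.673481643043885 [  2.80566513  26.71929998  84.32288361   0.          68.95781641
 -40.86781651]
[0.21319552 0.71937426 0.06996564]
down [0.10494927 0.31590298 0.15388283]
w 0.017756093097704595 [1.03249628 1.12164856 0.42508368]
lift 0.017514808749608632 [-0.39589771 -0.16706889 -1.87113886] [ 0.02 -0.14  0.03]
60.625
```

View pics/l1.png

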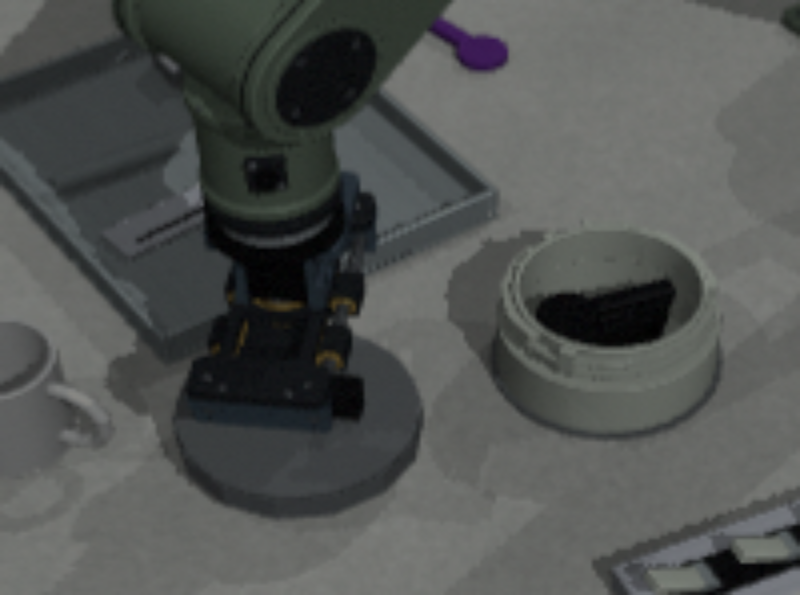

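```bash
python3 - <<'E'
from h import *
p=ctrl.get_ee_pos()
ctrl.movel([p[0],p[1],.17],max_speed=.15)
ctrl.movel([*MOUTH,.17],[-90,0,5],max_speed=.12)
print(ctrl.get_width(),F(20),np.round(ctrl.get_ft_torque(),2),ctrl.get_joint_positions())
ctrl.movel([*MOUTH,.125],max_speed=.1)
s=cap("scene"); cv2.imwrite("pics/l2.png",cv2.resize(s["pixels"][130:300,260:460],None,fx=4,fy=3.5)[:,:,::-1])
print(ctrl.get_time())
E
```

```text
0.017681789882243337 [-9.54992428e-04  7.34801136e-02 -1.63462845e+00] [-0.   -0.07  0.01] [ 1.08256792e+01  9.88258446e+00  1.08073203e+02 -2.68583507e-03
  6.20484644e+01  5.83747990e+00]
64.2417
```

View pics/l2.png

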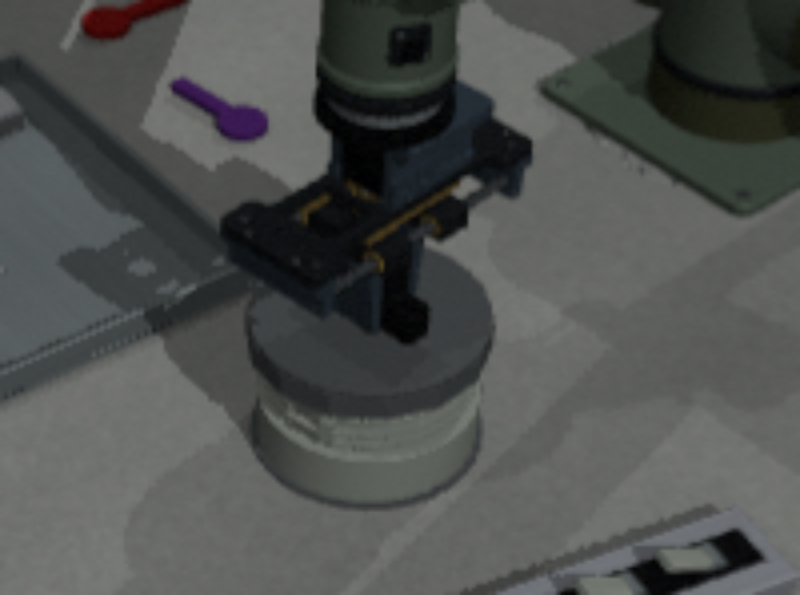

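```bash
python3 - <<'E'
from h import *
ctrl.movel([*MOUTH,.111],max_speed=.06)
z=.111
for k in range(24):
    z-=.001; ctrl.movel([*MOUTH,z],max_speed=.03); f=F(4)
    print(round(z,4),f.round(1),round(ctrl.get_ee_pos()[2],4))
    if f[2]>1.5: break
print(np.round(ctrl.get_ft_torque(),2),ctrl.get_time())
E
```

```text
0.11 [ 0.1  0.  -1.3] 0.1101
0.109 [-0.1  0.  -1.5] 0.109
0.108 [-0.3  0.  -1.8] 0.108
0.107 [-0.2 -0.1 -0.9] 0.107
0.106 [-0.3  0.8 -1.4] 0.1059
0.105 [-0.9  0.5  0.5] 0.1051
0.104 [ 0.2  3.7 -2.2] 0.1038
0.103 [ 0.1  5.  -1.7] 0.103
0.102 [-0.   5.5 -0.5] 0.1021
0.101 [ 0.4  5.7 -0.4] 0.1012
0.1 [-0.1  5.5  0.2] 0.1002
0.099 [-0.5  6.   0.4] 0.0992
0.098 [0.6 5.7 0.3] 0.0982
0.097 [-0.5  5.5  0.5] 0.0972
0.096 [-0.1  5.7  0.3] 0.0962
0.095 [0.1 5.5 1.1] 0.0952
0.094 [-0.2  5.7  0. ] 0.0942
0.093 [-1.2  5.2  4. ] 0.0937
[ 1.26  0.14 -0.02] 69.725
```

```bash
python3 - <<'E'
from h import *
s=cap("scene","pics/l3f.png"); cv2.imwrite("pics/l3.png",cv2.resize(s["pixels"][170:290,290:420],None,fx=6,fy=4.9,interpolation=cv2.INTER_CUBIC)[:,:,::-1])
print(ctrl.get_width(),ctrl.get_ee_pos(),ctrl.get_eef_rot())
E
```

```text
0.017878222330411114 [0.44783616 0.0979344  0.0937311 ] [-8.99374895e+01 -6.50609657e-02  4.97287901e+00]
```

View pics/l3.png

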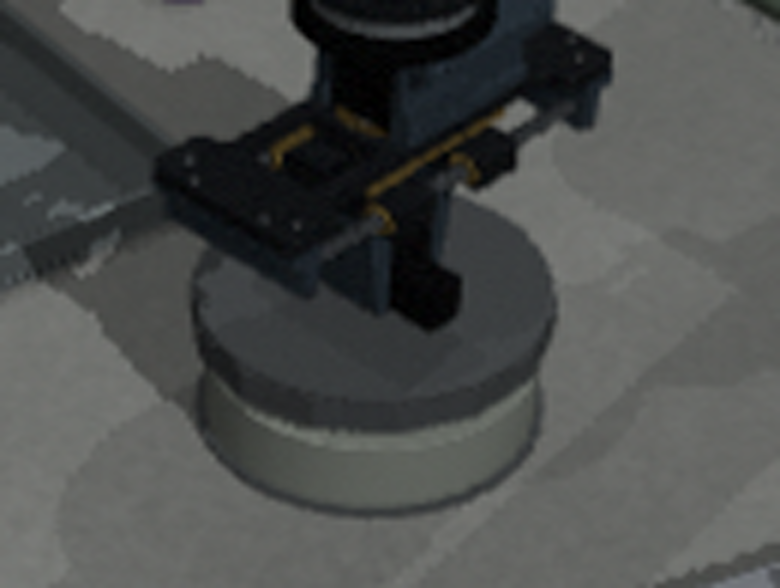

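```bash
cat > turn.py <<'E'
from h import *
def step(x,y,z,yaw,n=3,sp=.05):
    ctrl.movel([x,y,z],[-90,0,yaw],max_speed=sp)
    f=F(n); return f
E
python3 - <<'E'
from turn import *
x,y=MOUTH; z=.0935
for dy in (.001,.002):
    f=step(x,y+dy,z,5,6); print(dy,f.round(1),np.round(ctrl.get_ft_torque(),2),ctrl.get_ee_pos().round(4) if hasattr(ctrl.get_ee_pos(),'round') else ctrl.get_ee_pos(),ctrl.get_time())
    if f[1]<2: break
t=ctrl.get_time(); f=step(x,y+dy,z,10); print(f.round(1),np.round(ctrl.get_ft_torque(),2),ctrl.get_time()-t)
E
```

```text
0.001 [-0.4  1.9  3.8] [ 0.51 -0.09  0.01] [0.4479 0.0982 0.0938] 70.075
[2.4 5.  2.7] [ 0.98 -0.5  -1.15] 0.2749999999999915
```

```bash
cat > turn.py <<'E'
from h import *
import json
def save(**k): json.dump(k,open("st.json","w"))
def load(): return json.load(open("st.json"))
def run(dyaw,nstep,ft=1.5,stop=None,zmin=.080,kz=.00015,kl=.00008,verbose=2):
    s=load(); x,y,z,w=s["x"],s["y"],s["z"],s["w"]
    for k in range(nstep):
        w+=dyaw
        ctrl.movel([x,y,z],[-90,0,w],max_speed=.05); f=F(3); T=ctrl.get_ft_torque(); p=ctrl.get_ee_pos()
        if k%verbose==0: print("w%.0f z%.4f ze%.4f xy %.4f %.4f"%(w,z,p[2],x,y),f.round(1),np.round(T,2),round(ctrl.get_time(),1))
        if stop and stop(f,T,p): print("STOP",w,z,p,f.round(1),np.round(T,2)); break
        z=max(zmin,z+np.clip(kz*(f[2]-ft),-.0012,.0012))
        x+=np.clip(kl*f[0],-.0005,.0005); y+=np.clip(kl*f[1],-.0005,.0005)
    save(x=x,y=y,z=z,w=w)
E
python3 - <<'E'
from turn import *
save(x=float(MOUTH[0]),y=float(MOUTH[1])+.001,z=.0935,w=10)
run(5,8,verbose=1,stop=lambda f,T,p:abs(T[2])>4 or np.linalg.norm(f)>25)
E
```

```text
w15 z0.0935 ze0.0939 xy 0.4475 0.0984 [1.7 5.3 3.7] [ 0.92 -0.42 -1.82] 70.6
w20 z0.0938 ze0.0940 xy 0.4476 0.0988 [2.2 3.  3. ] [ 0.4  -0.52 -2.34] 70.9
w25 z0.0941 ze0.0941 xy 0.4478 0.0991 [ 3.4 -0.9  2.7] [-0.32 -0.75 -2.38] 71.2
w30 z0.0942 ze0.0942 xy 0.4481 0.0990 [ 3.7 -2.5  1.7] [-0.46 -0.8  -3.16] 71.5
w35 z0.0943 ze0.0942 xy 0.4484 0.0988 [ 2.6 -2.1  1.6] [-0.37 -0.58 -4.04] 71.7
STOP 35 0.09428175832582074 [0.44808985 0.09873182 0.09418499] [ 2.6 -2.1  1.6] [-0.37 -0.58 -4.04]
```

```bash
python3 - <<'E'
from h import *
s=cap("scene"); cv2.imwrite("pics/l4.png",cv2.resize(s["pixels"][170:290,290:420],None,fx=6,fy=4.9,interpolation=cv2.INTER_CUBIC)[:,:,::-1])
print(ctrl.get_width(),ctrl.get_ee_pos(),ctrl.get_eef_rot(),ctrl.get_joint_positions())
E
```

```text
0.03103241572153604 [0.44807888 0.09874329 0.09418969] [-8.99605801e+01  2.31722032e-02  3.47116331e+01] [ 1.09718785e+01  1.48055500e+01  1.14304072e+02  3.44633328e-02
  5.09274638e+01 -2.37614776e+01]
```

View pics/l4.png

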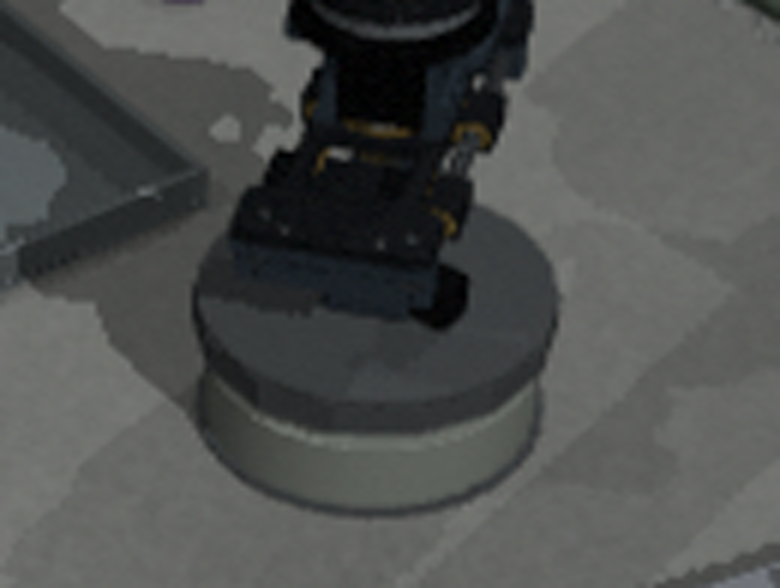

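```bash
python3 - <<'E'
from turn import *
s=load(); x,y,z=s["x"],.0985,s["z"]
ctrl.movel([x,y,z],[-90,0,5],max_speed=.05); print(ctrl.get_width(),F().round(1),np.round(ctrl.get_ft_torque(),2))
ctrl.gripper_to(.045); print("open",F().round(1),ctrl.get_width())
c=cap("scene"); cv2.imwrite("pics/l5.png",cv2.resize(c["pixels"][170:290,290:420],None,fx=6,fy=4.9,interpolation=cv2.INTER_CUBIC)[:,:,::-1])
print(ctrl.get_time(),ctrl.get_ee_pos())
E
```

```text
0.01798087802509945 [-0.4 -0.8  1.3] [-0.18 -0.09  0.09]
open [-0.2 -0.1 -0.2] 0.04491183207042538
73.2 [0.4483748  0.09846802 0.09429371]
```

View pics/l5.png

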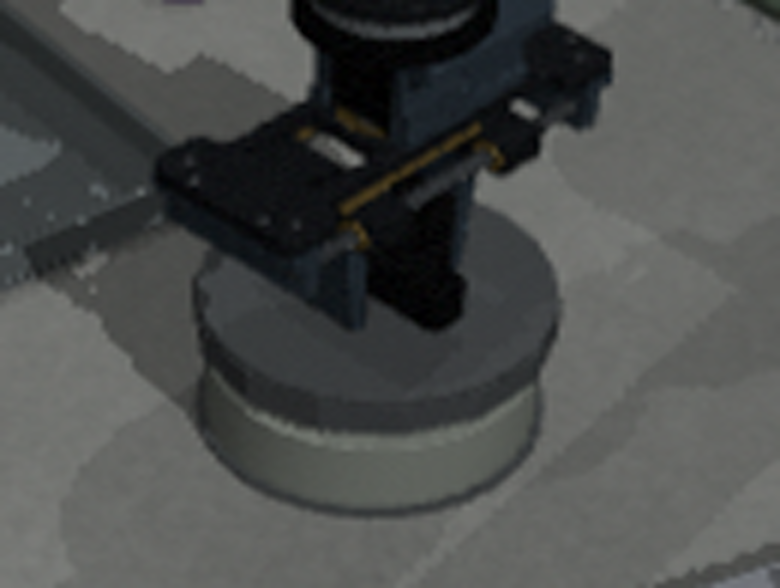

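```bash
python3 - <<'E'
from turn import *
ctrl.gripper_to(0,50); print(ctrl.get_width(),F().round(1))
p=ctrl.get_ee_pos()
save(x=.4480,y=.0985,z=.0940,w=5)
run(-4,6,ft=2.5,verbose=1,kz=.00012,kl=.00005,stop=lambda f,T,p:abs(T[2])>2.5 or np.linalg.norm(f)>25)
print(ctrl.get_width())
E
```

```text
0.018067970601931868 [-0.6 -0.2  0.9]
w1 z0.0940 ze0.0942 xy 0.4480 0.0985 [0.4 0.3 2.3] [ 0.07 -0.05 -0.16] 74.1
w-3 z0.0940 ze0.0942 xy 0.4480 0.0985 [-0.1  0.2  2.8] [ 0.   -0.09 -0.18] 74.3
w-7 z0.0940 ze0.0942 xy 0.4480 0.0985 [-0.3  0.6  3.5] [ 0.01  0.03 -0.18] 74.6
w-11 z0.0941 ze0.0940 xy 0.4480 0.0986 [0.  0.1 1.1] [-0.04 -0.01 -0.06] 74.9
w-15 z0.0940 ze0.0938 xy 0.4480 0.0986 [ 0.1 -0.1  0.3] [ 0.02 -0.14 -0.09] 75.2
w-19 z0.0937 ze0.0936 xy 0.4480 0.0986 [ 0.5  0.2 -0.6] [-0.05 -0.1  -0.03] 75.4
0.01809611201674564
```

```bash
python3 - <<'E'
from turn import *
s=load(); s["z"]=.0930; save(**s)
run(-4,26,ft=2.5,verbose=2,kz=.0002,kl=.00005,zmin=.085,stop=lambda f,T,p:abs(T[2])>1.2 or np.linalg.norm(f)>25)
print(ctrl.get_width(),ctrl.get_joint_positions()[5])
E
```

```text
w-23 z0.0930 ze0.0932 xy 0.4480 0.0986 [-0.1  0.5  1.6] [ 0.   -0.02 -0.18] 75.7
w-31 z0.0928 ze0.0928 xy 0.4480 0.0986 [0.3 0.2 1.2] [ 0.03  0.01 -0.12] 76.3
w-39 z0.0922 ze0.0922 xy 0.4480 0.0986 [ 0.1 -0.3  0.8] [-0.04 -0.03 -0.08] 76.8
w-47 z0.0917 ze0.0917 xy 0.4481 0.0986 [0.3 0.  1.5] [-0.03 -0.01 -0.07] 77.4
w-55 z0.0913 ze0.0913 xy 0.4481 0.0986 [-0.1 -0.5  1. ] [ 0.04 -0.04 -0.06] 77.9
w-63 z0.0906 ze0.0906 xy 0.4480 0.0986 [0.3 0.5 0.9] [ 0.02  0.07 -0.12] 78.5
w-71 z0.0901 ze0.0901 xy 0.4480 0.0986 [-0.   0.1  1.2] [ 0.   -0.01 -0.13] 79.0
w-79 z0.0897 ze0.0897 xy 0.4480 0.0986 [ 0.4 -0.1  1.7] [ 0.02  0.04 -0.08] 79.6
w-87 z0.0891 ze0.0891 xy 0.4481 0.0986 [0.1 0.1 1. ] [ 0.12 -0.01 -0.11] 80.1
w-95 z0.0885 ze0.0886 xy 0.4481 0.0986 [-0.1  0.1  1.2] [ 0.05  0.06 -0.14] 80.7
w-103 z0.0883 ze0.0884 xy 0.4481 0.0986 [-1.3  1.3  3.8] [0.27 0.34 1.94] 81.2
STOP -103 0.08831128803684801 [0.44802107 0.09854326 0.08844086] [-1.3  1.3  3.8] [0.27 0.34 1.94]
0.018770011062088258 113.68725226584175
```

```bash
python3 - <<'E'
from turn import *
s=load(); x,y=s["x"],s["y"]
for w in (-105,-107): 
    ctrl.movel([x,y,.0880],[-90,0,w],max_speed=.05); print(w,F().round(1),np.round(ctrl.get_ft_torque(),2),round(ctrl.get_ee_pos()[2],4),ctrl.get_width())
ctrl.wait(.3)
ctrl.movel([x,y,.0884],[-90,0,-103],max_speed=.05); print(F().round(1),np.round(ctrl.get_ft_torque(),2),ctrl.get_width())
ctrl.gripper_to(.05); p=ctrl.get_ee_pos()
ctrl.movel([x,y,.2],max_speed=.15)
ctrl.move_ptp([.30,-.35,.3],[-90,0,-103])
c=cap("scene","pics/s6.png");t=cap("top","pics/t6.png")
print(lid_top(t,(240,230,372,310),ztop=.116),ctrl.get_time())
cv2.imwrite("pics/f6.png",cv2.resize(c["pixels"][200:290,300:400],None,fx=7,fy=6,interpolation=cv2.INTER_CUBIC)[:,:,::-1])
E
```

```text
-105 [-1.2  1.3  6.3] [0.28 0.43 2.23] 0.0884 0.019813315885040633
-107 [-1.3  1.6  5.9] [0.31 0.18 2.48] 0.0884 0.021034612732323325
[0.5 0.4 2.5] [ 0.09 -0.06  1.35] 0.019544167579576895
(array([0.44644446, 0.09618618]), np.float64(171.8046414619743), np.float64(0.07693052273622396), np.float64(0.01828408650252196), (306.4129638671875, 269.9897766113281)) 85.8
```

View pics/f6.png

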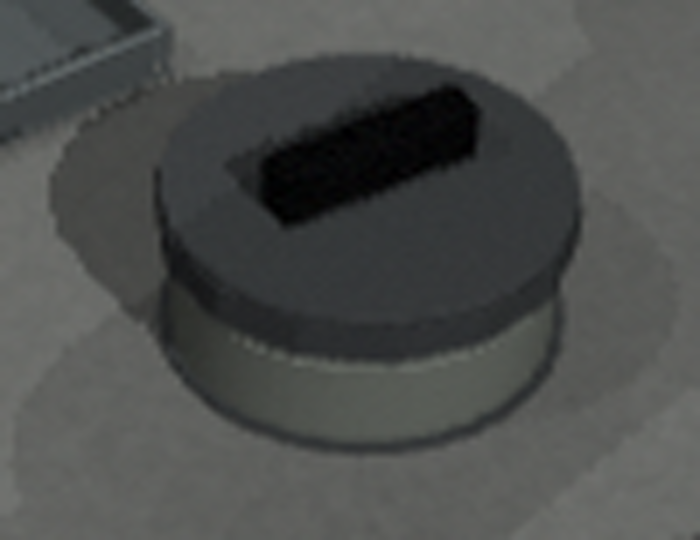

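View pics/s6.png

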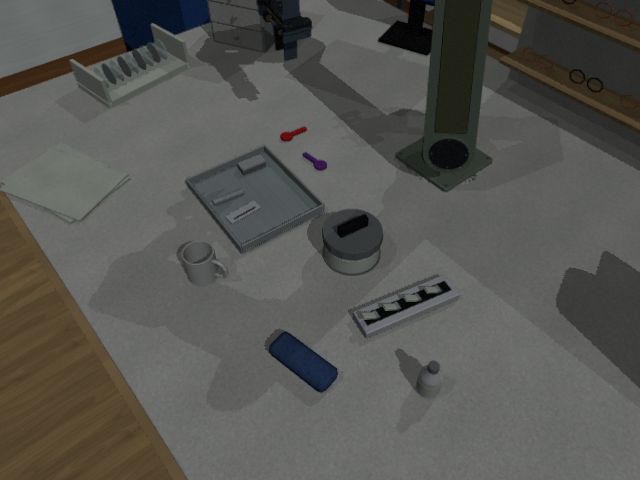

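View pics/t6.png

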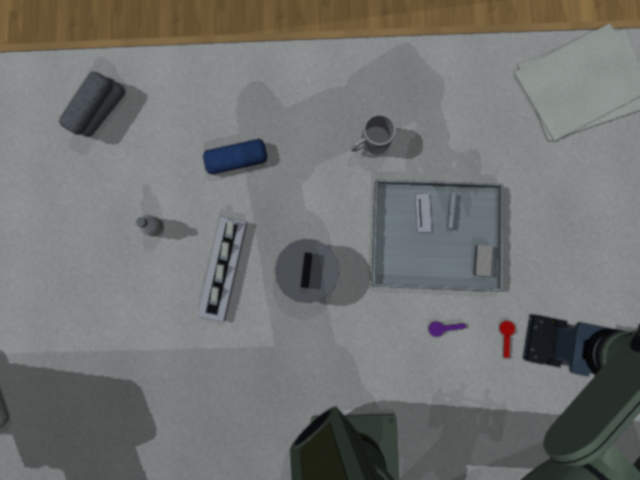

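```bash
python3 -c "
from h import *
print(ctrl.close_job(),ctrl.get_time())"
```

```text
the job is handed in; nothing more can be done
the job is handed in; nothing more can be done
```

The desk is closed down and the job is handed in; the robot's clock read about 86 s at the last check.

- **Switches:** all four toggles went over to off in one drag, and the final picture shows them all off.
- **Paddles:** all five black paddles are in the canister. The penlight, gauge and small box are still in the tray, and I left the purple and red look-alikes alone.
- **Lid:** it is screwed on and released. It turned clockwise about 103° with almost no resistance, sank 5.8 mm (6 mm expected), then hit an abrupt hard stop. It ended about 0.4 mm above the height I had worked out for fully home, which is within the uncertainty of my grip height. The last picture shows it level.
- **Bystanders:** the mug, bottle and spectacle case look unmoved.

**Not as planned:**
- **Setting down:** the lid touched the thread about 1 mm off-centre, with a 5–6 N side force, then dropped straight into the thread.
- **Turning back:** because it had already dropped in, the turn back only twisted the fingers on the grip bar, reaching 4 Nm, and the lid did not move. I turned back, re-gripped the bar and screwed it forward.

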